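Load the last saucer and start the saucer dryer

TASK

A rinsed saucer is draining on edge in the small wooden stand: lower it, still on edge, into a free slot of the steel saucer dryer's wire rack, and let go only when it is down on the rails. Then start the dryer with the clockwork timer on its raised end: turn the winged knob clockwise past the last (30 minute) mark to wind it, then turn it back to the 10 minute mark, the next long mark after zero. Do not disturb the milk pitcher and the white cup.

Things in the scene. Friction and masses are not known exactly. Their poses are not given: they have to be found in the camera images.
- saucer: White saucer to load, 150 mm across, 19 mm foot to lip, 0.18 kg. Starts on edge in the stand, top 168 mm above the worktop; straight up by 70 mm it clears the stand. Origin: centre of its underside; z is its axis, out of the hollow side (level while on edge, at first about world -y); its turn about z does not matter.
- saucer_mid (a point): Middle of that saucer's disc, half way through its thickness. Pinch the top of the rim from above, fingers 20 to 25 mm down, closing along the saucer's axis; there the rim is 10 mm thick, its middle 4 mm further along the saucer's z. Its back slopes 18 degrees, so once pinched the saucer settles against the pads and hangs about 15 degrees askew: tilt the hand back to bring it upright.
- stand: Small fixed beech draining stand holding that saucer: base 104 x 60 x 16 mm with four 6 mm dowels, 62 mm tall above the base, between which the saucer stands. Origin: centre of its underside; the slot runs along its x, the saucer's axis along its y.
- dryer: Saucer dryer, fixed steel cabinet 170 mm deep (x) by 235 mm long (y). Origin: centre of its underside, on the worktop; x points to its back, away from the robot, y to its left end, z up. Left part, y = 2 to 118 mm: raised timer housing, flat top at z = 112 mm. Right part: deck at z = 32 mm with the wire rack.
- rack_mid (a point): Middle of the wire rack, at rail height (60 mm up). Rails run along the dryer's y at x = +-55 mm; on each stand five 5 mm wires, 26 mm apart, up to z = 137 mm. Between them are four slots, each 21 mm wide. The slot farthest from the timer holds another saucer (fixed, leave it); the other three are free.
- slot_a (a point): Free slot next to the timer housing: where the middle of the rim of a saucer seated in it comes to be, 112 mm above the worktop, its lowest point 37 mm. Saucer's axis along the dryer's y, hollow side either way. It may lean up to 12 degrees between the wires, so its middle may end up to 15 mm to either side.
- slot_b (a point): The same for the next free slot, 26 mm farther from the timer and 52 mm from the slot of the saucer already there.
- slot_c (a point): The same for the third free slot, right beside the saucer already there: little room for fingers.
- timer (a joint): Knob angle, rad, 0 to 5.0, growing clockwise seen from above, 0.157 a minute. 0 min: 0, pointer along the dryer's +x; 10 min: 1.571, pointer along -y, to the rack; 20 min: 3.142; 30 min: 4.712, along +y; end stop 5.0. White dial, black marks every 5 min, long ones at 0, 10, 20, 30. Starts between 0 and 1.2. Friction 0.08 N m, no spring: stays where left.
- timer_axis (a point): On the knob's axis, at the top of the knob, 141 mm above the worktop and 29 mm above the housing. The black knob is a hub 29 to 40 mm across with one wing on the pointer's side. Push the side of the wing round with a fingertip, or grip across it.
- wing_tip (a point): Outer end of the knob's wing, 42 mm from the axis. The wing is 10 mm thick, 24 mm tall (116 to 140 mm above the worktop), with a white line on top as the pointer; on the far side of the hub it sticks out only to 16 mm.
- pitcher: Steel milk pitcher, 65 x 96 x 80 mm, loose, at the left front. Leave it alone. Origin: centre of its underside.
- cup: White espresso cup, 65 x 83 x 53 mm, loose, at the far left. Leave it alone. Origin: centre of its underside.

How it is judged (in metres and radians):
On the way, in this order (a step that is already met when the one before it is completed fails the run):
1. the saucer is lowered on edge into a free slot, held by the fingers until within 15 mm of its seat (x of saucer_mid in the frame of dryer between -0.02 and 0.02 m and y of saucer_mid in the frame of dryer between -0.092 and -0.002 m and z of saucer_mid in the frame of dryer between 0.1 and 0.127 m and angle between the z axis of saucer and the y axis of dryer, either way round below 0.35 rad and contact force between the fingers and saucer above 1 N), for 0.05 s.
2. the saucer stands on edge, down in a free slot of the rack, let go (x of saucer_mid in the frame of dryer between -0.015 and 0.015 m and y of saucer_mid in the frame of dryer between -0.092 and -0.002 m and z of saucer_mid in the frame of dryer between 0.103 and 0.121 m and angle between the z axis of saucer and the y axis of dryer, either way round below 0.35 rad and contact force between the fingers and saucer below 0.1 N), for 0.3 s.
3. the timer is turned past its 30 minute mark, the saucer still in its slot (value of joint timer above 4.75 rad and x of saucer_mid in the frame of dryer between -0.015 and 0.015 m and y of saucer_mid in the frame of dryer between -0.092 and -0.002 m and z of saucer_mid in the frame of dryer between 0.103 and 0.121 m and angle between the z axis of saucer and the y axis of dryer, either way round below 0.35 rad), for 0.1 s.
At the end, for the whole second after the job is handed in: The saucer stands at rest on edge in a free slot of the rack (its middle within 15 mm of the rack's middle line, among the three free slots, 103 to 121 mm up, its axis within 0.35 rad of the dryer's y) and the timer rests at 10 minutes (1.571 rad) within 0.2 rad (x of saucer_mid in the frame of dryer between -0.015 and 0.015 m and y of saucer_mid in the frame of dryer between -0.092 and -0.002 m and z of saucer_mid in the frame of dryer between 0.103 and 0.121 m and angle between the z axis of saucer and the y axis of dryer, either way round below 0.35 rad and value of joint timer between 1.371 and 1.771 rad and velocity of joint timer between -0.05 and 0.05 rad/s and linear speed of saucer below 0.02 m/s); the robot touches nothing.
It fails at once if the pitcher or the cup is shifted by more than 30 mm (distance of any of pitcher, cup from where it was at the start of the episode above 0.03 m).
It also fails if it takes over 64 s, if anything falls off the work surface, if the arm or the gripper's body presses on something with over 40 N, if the wrist force passes 120 N, or if a joint passes its speed limit or range.

ROBOT

A 6-joint arm with a two-finger parallel gripper is mounted at the origin on a cart in front of the work surface, level with it; the furniture and walls round the work are solid. World frame = base frame: x ahead of the robot, y to its left, z up, the work surface at z = 0. Lengths are in mm, angles in rad, forces in N, time in s.
With the tool pointing down it reaches from about 325 to 875 mm from the base axis. Payload 4.4 kg.
Tool frame: the origin (TCP) lies on the centre line of the jaws, within the pads' length; the fingertips stand ahead of it and the grasp point (between the pads) lies 6 mm ahead of it (ctrl.tcp_to_tips is the z of the fingertips in the tool frame, in mm); z points along the fingers, y is the line along which they close (so a half turn about z gives the same grasp; the last joint's range is limited). The gripper opens to 85 mm and grips with 20 to 120 N. Pads are 22 mm wide; open, the fingers measure 114 mm over their backs; the gripper's body (76 mm by 85 mm) begins 54 mm behind the grasp point. The pads swing forward as they close: fully open they stand 13 mm farther back than shut.
Start: joints at [-1.343, 0.207, 1.542, -0, 1.393, -0.15], TCP at [212.092, -534.457, 256.282] pointing down, gripper open.
Joint ranges: [-2.73, 2.73], [-0.86, 2.22], [0.23, 2.46], [-1.11, 4.25], [0.08, 2.63], [-2.82, 2.82]. Speed limits (rad/s): [2.79, 2.79, 3.14, 3.14, 3.14, 3.14].

INTERFACE

Orientations are given as a 3x3 rotation matrix whose columns are the frame's x, y, z axes.
In Python, from plant import ctrl, sensors, optics gives the robot as it stands. Calls block until the motion is done:
- ctrl.move_ptp(position, orientation): joint-space move of the TCP to a pose.
- ctrl.move_l(position, rot=None, vel=150, threshold=None): straight line of the TCP; rot=None keeps the orientation; vel is the mean speed in mm/s. With threshold (N) it stops when the force on the tool has changed by that much, and returns True; else False.
- ctrl.set_joints(angles): joint-space move.
- ctrl.gripper_to(opening, force=None): finger opening in mm; force is the grip in N (None keeps the last); returns when the fingers have stopped.
- ctrl.hold(seconds).
- ctrl.solve_ik(position, orientation): joint angles nearest the present ones, or None.
- sensors.read_state(): the state.
- optics.grab_frame(name): name is "scene" or "top" or "wrist"; returns (picture, depth): 400x640x3 uint8, red, green, blue; 400x640 float32, mm along the optical axis (not along the pixel's ray), 0 where there is no reading.
- optics.camera_params(name): a dict with "mtx" (3x3 intrinsics, pixels), "R" (3x3) and "t" (3): a world point X has camera coordinates R X + t; the wrist camera has in their place "T_tool_cam" (4x4, takes a point from camera to tool coordinates, whose origin is the TCP and whose axes are the flange's). Camera axes: x right, y down, z forward; pixel columns grow to the right and rows downward; lengths in mm; the calibration is good to about 2 mm. A picture is of the moment at which its call begins: read the wrist's pose just before it. camera_params takes no time and is no camera call.
A pose or a line that the arm cannot do raises ctrl.MotionError and nothing moves.
- ctrl.finish_job(): hands the job in; it is judged then, once.
The state is a dict: "t": time; "q": joint angles; "qvel": joint speeds; "tau": joint torques, N m; "eef_pos": TCP position; "eef_rot": TCP orientation; "force": force on the tool from outside, world axes, zero at the start; "wrist_torque": the same for the moment, N m; "grip_width": finger opening in mm; "grasp_force": force on a finger pad.
Only numpy, scipy, OpenCV 4.12 (cv2) and the standard library are available. Lean on these libraries where they do the work, as an engineer would, in place of code of your own. Each camera call takes 0.05 s, during which the arm holds its last target. There are 200 camera calls.

## Working session

There is one attempt and no reset: what is moved stays moved. The work goes in short steps, each a Python script; the robot and the scene stay as the last script left them, time stands still between calls to the robot, and variables do not carry over. Pictures are saved under pics/ and viewed, at most 10 in all, crops included, and the job is handed in when it is done.

```bash
mkdir -p pics; ls
python3 - <<'E'
from plant import ctrl,sensors,optics
import cv2,numpy as np
print(ctrl.tcp_to_tips)
for n in("scene","top"):
    im,d=optics.grab_frame(n); cv2.imwrite(f"pics/{n}0.png",im[:,:,::-1]); np.savez(f"{n}0.npz",im=im,d=d)
    p=optics.camera_params(n); print(n,p)
print(optics.camera_params("wrist")); print(sensors.read_state()["t"])
E
```

```text
pics
25.0
scene {'mtx': array([[363.96275637,   0.        , 315.46597084],
       [  0.        , 363.96275637, 196.26219995],
       [  0.        ,   0.        ,   1.        ]]), 'R': array([[-0.87572974, -0.48269164,  0.01030489],
       [-0.26989904,  0.47174753, -0.83940978],
       [ 0.40031478, -0.73787739, -0.54340136]]), 't': array([ 554.92604705,   22.78952284, 1018.45679935])}
top {'mtx': array([[479.90377184,   0.        , 314.92046855],
       [  0.        , 479.90377184, 203.13626675],
       [  0.        ,   0.        ,   1.        ]]), 'R': array([[ 0.01691979, -0.99984739, -0.00434891],
       [-0.97258364, -0.01544915, -0.23203963],
       [ 0.23193703,  0.00815574, -0.97269661]]), 't': array([402.2856584 , 434.48743285, 947.98720733])}
{'mtx': array([[322.96501671,   0.        , 319.90651724],
       [  0.        , 322.96501671, 198.20334147],
       [  0.        ,   0.        ,   1.        ]]), 'T_tool_cam': array([[-3.07927052e-04, -9.64052630e-01, -2.65711182e-01,
         6.58899698e+01],
       [ 9.99999953e-01, -2.97396587e-04, -7.98651956e-05,
        -4.46453183e-01],
       [-2.02734669e-06, -2.65711194e-01,  9.64052676e-01,
        -1.17355104e+02],
       [ 0.00000000e+00,  0.00000000e+00,  0.00000000e+00,
         1.00000000e+00]])}
0.1
```

View pics/scene0.png

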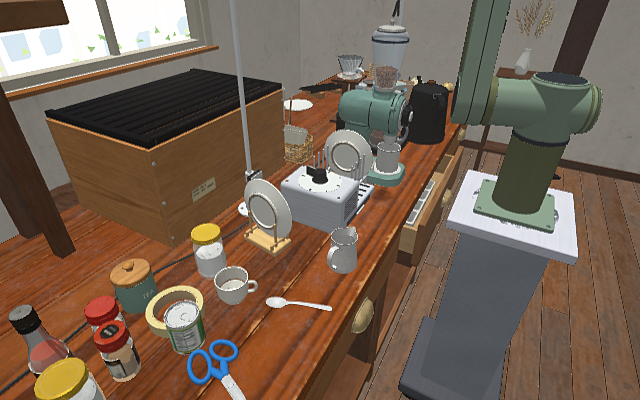

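View pics/top0.png

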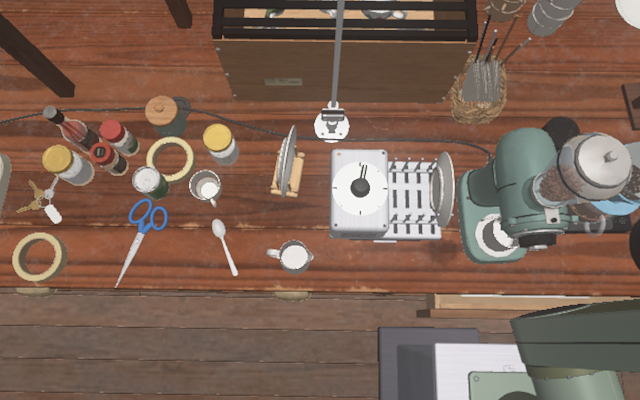

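The scene view shows the saucer on its stand at (267,210), with the dryer and dial at (318,185). It also shows the seated saucer at (348,155) and a tall lamp pole with its base near (245,185). In the top view the saucer's rim is at (289,160), the housing spans (330–388, 150–240), the knob hub is at (360,187), and the rack spans (390–440, 160–240).

```bash
cat > h.py <<'E'
import numpy as np,cv2
from plant import ctrl,sensors,optics
def cloud(im,d,n):
    p=optics.camera_params(n);K=p["mtx"];v,u=np.mgrid[0:400,0:640]
    c=np.stack([(u-K[0,2])/K[0,0]*d,(v-K[1,2])/K[1,1]*d,d],-1).astype(float)
    if n=="wrist":
        s=sensors.read_state();T=p["T_tool_cam"]
        t=c@T[:3,:3].T+T[:3,3]; return t@np.array(s["eef_rot"]).T+np.array(s["eef_pos"])
    return (c-p["t"])@p["R"]
def ray(n,u,v,z):
    p=optics.camera_params(n);d=np.linalg.solve(p["mtx"],[u,v,1.]);o=-p["R"].T@p["t"];d=p["R"].T@d
    return o+d*(z-o[2])/d[2]
E
cat > a.py <<'E'
from h import *
def plane(P):
    c=P.mean(0);u,s,w=np.linalg.svd(P-c,full_matrices=False);return c,w[2],s/np.sqrt(len(P))
for n in("scene","top"):
    f=np.load(n+"0.npz");im,d=f["im"],f["d"];W=cloud(im,d,n);ok=d>0
    uv={"scene":(slice(170,260),slice(235,300)),"top":(slice(115,200),slice(265,312))}[n]
    P=W[uv][ok[uv]];I=im[uv][ok[uv]].astype(int);sat=I.max(1)-I.min(1)
    m=(P[:,2]>60)&(P[:,2]<180)&(sat<40)
    S=P[m]; med=np.median(S,0); S=S[np.linalg.norm(S-med,axis=1)<110]
    print(n,"saucer n",len(S),"min",np.percentile(S,1,0),"max",np.percentile(S,99,0),plane(S))
    T=S[S[:,2]>S[:,2].max()-8]; print(" top pts",T.mean(0),T.min(0),T.max(0))
    uv={"scene":(slice(155,240),slice(270,375)),"top":(slice(140,250),slice(322,395))}[n]
    P=W[uv][ok[uv]];I=im[uv][ok[uv]].astype(int)
    m=abs(P[:,2]-112)<5; H=P[m]; print(" housing n",m.sum(),"z",np.median(H[:,2]),cv2.minAreaRect(H[:,:2].astype(np.float32)))
    hc=np.median(H,0)
    k=(I.max(1)<70)&(P[:,2]>134)&(P[:,2]<148)&(np.linalg.norm(P[:,:2]-hc[:2],axis=1)<75); 
    if k.sum(): print(" knob",k.sum(),P[k].mean(0),np.percentile(P[k],[2,98],axis=0))
    uv={"scene":(slice(120,190),slice(322,378)),"top":(slice(140,240),slice(425,460))}[n]
    P=W[uv][ok[uv]];I=im[uv][ok[uv]].astype(int)
    m=(P[:,2]>60)&(P[:,2]<220)&(I.max(1)-I.min(1)<25)&(I.min(1)>100)
    S=P[m];S=S[np.linalg.norm(S-np.median(S,0),axis=1)<100];print(" saucer2",len(S),np.percentile(S,1,0),np.percentile(S,99,0),plane(S))
    # pitcher/cup/lamp
    for nm,b in dict(pitcher=(slice(235,275),slice(265,318)),cup=(slice(165,205),slice(185,225)),lamp=(slice(0,142),slice(310,352))).items():
        if n=="top":
            P=W[b][ok[b]];P=P[P[:,2]>25];print(nm,np.percentile(P,2,0),np.percentile(P,98,0))
E
python3 a.py
```

```text
scene saucer n 2077 min [434.50354403 368.52456424  60.9622523 ] max [570.62404834 487.53059294 164.3046113 ] (array([495.23270383, 457.40846604, 109.13232379]), array([ 0.25966356,  0.34155893, -0.90327866]), array([39.92910314, 33.31946937, 25.91732776]))
 top pts [504.69393229 466.70751509 163.79760759] [479.18586175 461.57050188 160.59040958] [529.62311849 471.06623636 168.35015703]
 housing n 1554 z 111.3443271937389 ((444.6656188964844, 322.9994812011719), (168.05947875976562, 328.85003662109375), 1.196570634841919)
 knob 90 [449.74836251 325.52406488 138.43026364] [[430.68577236 311.86196171 134.37609534]
 [482.93390204 336.66938208 141.01803447]]
 saucer2 1648 [374.99943941 158.98722608  61.96233812] [513.33406899 255.33758418 182.25832225] (array([438.52486741, 171.95612421, 124.04638886]), array([-0.07447928, -0.98791029, -0.1359636 ]), array([39.70507088, 32.40554086, 15.04181981]))
top saucer n 544 min [432.29721193 452.78385492  60.92368958] max [571.66498321 484.99896364 167.58109313] (array([504.05824249, 469.76851764, 121.60905048]), array([1.61257749e-01, 9.86912226e-01, 4.44315026e-04]), array([42.39184861, 30.79596657,  5.48172199]))
 top pts [503.97937737 465.18972407 165.16865134] [477.63390192 459.97558739 162.19024696] [530.60582912 469.9920174  169.6865886 ]
 housing n 4116 z 111.85052125888325 ((443.9825439453125, 316.175048828125), (125.1549072265625, 166.61898803710938), 89.15728759765625)
 saucer2 1401 [374.66478748 157.75025561  64.53445006] [508.51154222 178.55869389 186.40088294] (array([436.76729436, 167.39228246, 137.60360151]), array([-0.03173501,  0.99418465,  0.10290664]), array([36.43368151, 32.34509296,  4.16731808]))
pitcher [286.94897873 416.39876593  26.50877396] [343.18809223 503.78429923  81.48945831]
cup [427.7031307  612.43386228  25.29703936] [509.55289758 690.4662835   54.56909465]
lamp [596.65010658 341.88640523  31.61739876] [751.84121108 421.79988158 428.66912674]
```

```bash
cat > b.py <<'E'
from h import *
f=np.load("top0.npz");W=cloud(f["im"],f["d"],"top");
for b in [(slice(110,270),slice(455,640)),(slice(110,270),slice(455,510))]:
    P=W[b].reshape(-1,3);P=P[(P[:,2]>30)&(P[:,2]<800)];print(np.percentile(P,[1,99],axis=0).round())
R1=np.array([[-1,0,0],[0,1,0],[0,0,-1.]]).T
print(ctrl.solve_ik([380,-200,400],R1),ctrl.solve_ik([360,300,330],R1),ctrl.solve_ik([360,300,330],R1@np.diag([-1,-1,1])))
for p in ([430,300,330],[500,460,240],[440,222,260],[440,222,180]):print(p,[ctrl.solve_ik(p,R1@D) is not None for D in(np.eye(3),np.diag([-1,-1,1]))])
E
python3 b.py
```

```text
[[ 323. -174.   30.]
 [ 631.   88.  432.]]
[[326.   9.  30.]
 [636.  96. 236.]]
[-6.86587812e-01 -1.90716789e-01  1.65104793e+00 -4.44089210e-16
  1.68126151e+00 -2.25738414e+00] [ 5.09738496e-01 -7.58915493e-02  1.68948820e+00 -4.44089210e-16
  1.52799601e+00 -1.06105783e+00] [ 5.09738496e-01 -7.58915493e-02  1.68948820e+00 -4.44089210e-16
  1.52799601e+00  2.08053482e+00]
[430, 300, 330] [True, True]
[500, 460, 240] [True, True]
[440, 222, 260] [True, True]
[440, 222, 180] [True, True]
```

```bash
cat > c.py <<'E'
from h import *
R1=np.array([[-1,0,0],[0,1,0],[0,0,-1.]]).T
s=sensors.read_state();R=np.array(s["eef_rot"])
for r,z in((420,560),(400,520),(400,480),(350,480)):
    p=np.array([.37*r,-.93*r,z]); q=ctrl.solve_ik(p,R)
    if q is not None: break
print(r,z,q)
ctrl.set_joints(q); q=np.array(q); q[0]=.6; q[5]=-1; ctrl.set_joints(q)
for i,p in enumerate(([400,310,340],[430,440,340])):
    ctrl.move_ptp(p,R1); s=sensors.read_state()
    im,d=optics.grab_frame("wrist"); W=cloud(im,d,"wrist"); np.savez(f"w{i}.npz",im=im,d=d,W=W,R=s["eef_rot"],p=s["eef_pos"]); cv2.imwrite(f"pics/w{i}.png",im[:,:,::-1])
print(sensors.read_state()["t"])
E
python3 c.py
```

```text
420 560 [-1.39859679e+00 -1.80718865e-01  1.32561942e+00 -1.04043370e-04
  1.99880650e+00 -2.05652152e-01]
5.55
```

View pics/w0.png

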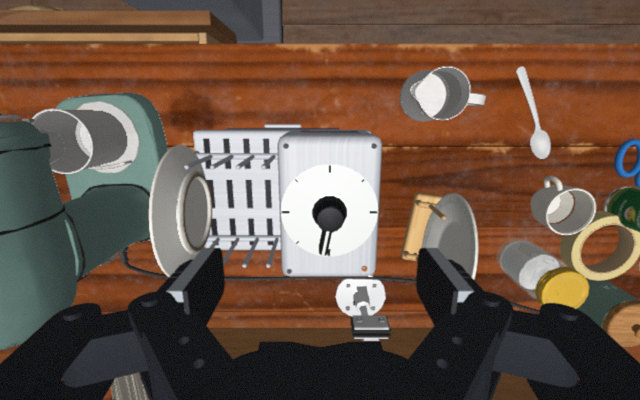

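View pics/w1.png

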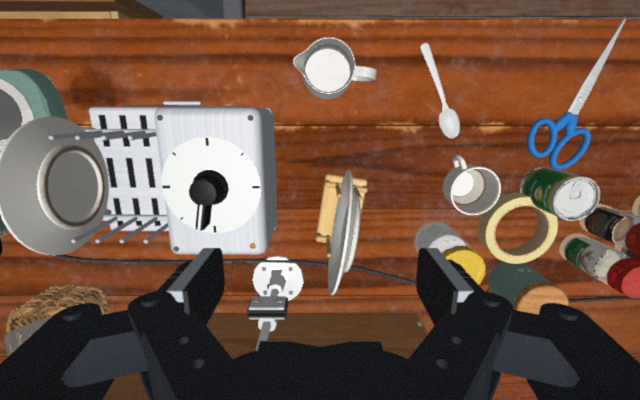

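Wrist view 1 shows the dial centre at (330,213), with the pointer towards +x and slightly towards the rack. The rack wires are at columns 195–275, rows 160 and 245, and the saucer edge is near (450,235). Wrist view 2 shows the saucer nearly edge-on, from (348,175) to (335,290).

```bash
cat > d.py <<'E'
from h import *
from a import plane
for i in(0,1):
    f=np.load(f"w{i}.npz");im,W,d=f["im"].astype(int),f["W"],f["d"];ok=d>0
    print("VIEW",i)
    sat=im.max(2)-im.min(2);val=im.max(2)
    # saucer
    m=ok&(sat<40)&(W[...,2]>70)&(W[...,2]<180)&(W[...,1]>420)&(W[...,1]<520)&(W[...,0]>420)&(W[...,0]<590);m[250:,:330]=0
    S=W[m];print("saucer",len(S),np.percentile(S,[1,99],axis=0).round(1).tolist(),plane(S))
    T=S[S[:,2]>160];print(" top",len(T),T.mean(0),T.min(0),T.max(0))
    for z in(100,130,145,155):
        B=S[abs(S[:,2]-z)<4];
        if len(B)>5:print("  z",z,np.percentile(B[:,0],[1,99]),np.polyfit(B[:,0]-500,B[:,1],1))
    # housing top
    m=ok&(abs(W[...,2]-112)<4)&(W[...,1]>230)&(W[...,1]<390)&(W[...,0]>340)&(W[...,0]<540)&(sat<30)
    H=W[m];print("housing",len(H),np.median(H[:,2]),np.percentile(H,[.5,99.5],axis=0),cv2.minAreaRect(H[:,:2].astype(np.float32)))
    # dial
    m2=m&(im.min(2)>235);n,l,st,c=cv2.connectedComponentsWithStats(m2.astype(np.uint8));k=1+st[1:,4].argmax()
    cn=max(cv2.findContours((l==k).astype(np.uint8),0,2)[0],key=cv2.contourArea);
    C=W[cn[:,0,1],cn[:,0,0]];C=C[abs(C[:,2]-112)<4];print("dial",cv2.fitEllipse(C[:,:2].astype(np.float32)))
    # knob
    m=ok&(W[...,2]>132)&(W[...,2]<150)&(W[...,1]>260)&(W[...,1]<380)&(W[...,0]>380)&(W[...,0]<500)
    Kp=W[m];dk=Kp[val[m]<90];wl=Kp[val[m]>150];print("knob",len(Kp),np.median(Kp[:,2]),cv2.minAreaRect(Kp[:,:2].astype(np.float32)),"white",len(wl),wl.mean(0) if len(wl) else 0)
    if len(wl)>4: print("  line",cv2.fitLine(wl[:,:2].astype(np.float32),2,0,.01,.01).ravel(),np.percentile(wl,[0,100],axis=0).round(1).tolist())
    # wires
    m=ok&(W[...,2]>122)&(W[...,2]<143)&(W[...,1]>180)&(W[...,1]<256)&(W[...,0]>350)&(W[...,0]<540)
    n,l,st,c=cv2.connectedComponentsWithStats(m.astype(np.uint8))
    for k in range(1,n):
        if st[k,4]>3:P=W[l==k];print(" wire",st[k,4],c[k].round(),P.mean(0).round(1),P[P[:,2].argmax()].round(1))
E
python3 d.py | grep -A100 "VIEW 0"
```

```text
VIEW 0
saucer 1972 [[431.8, 464.0, 70.8], [512.0, 477.8, 166.5]] (array([472.19033269, 472.59598419, 113.56977126]), array([0.0167085 , 0.99615796, 0.08596591]), array([27.72390738, 21.77287804,  2.25559772]))
 top 119 [485.31848916 465.65568771 164.12759897] [469.57833915 462.69048668 160.02954377] [497.81080241 469.77060228 169.12352221]
  z 100 [430.81537894 508.76980892] [-9.02508223e-03  4.74356264e+02]
  z 130 [438.8857913  505.10934835] [1.97857533e-02 4.73153168e+02]
  z 145 [448.2614561  499.22887425] [-5.47260179e-02  4.67853889e+02]
  z 155 [458.26510121 496.95937135] [-1.15813635e-01  4.64679111e+02]
housing 12177 112.64106012495995 [[362.5088275  265.98695356 108.38745657]
 [526.26424136 375.09818802 114.81181494]] ((444.3886413574219, 313.987060546875), (124.25814819335938, 165.88385009765625), 89.87752532958984)
dial ((442.8565368652344, 320.30804443359375), (103.46372985839844, 104.6059341430664), 132.1405487060547)
knob 854 140.5138143382011 ((456.52783203125, 321.15216064453125), (56.432411193847656, 28.753820419311523), 0.18269243836402893) white 101 [468.72686071 
[... 1415 characters left out ...]
3, 104.5584487915039), 169.33538818359375)
knob 966 139.86870175140498 ((454.9729919433594, 314.95416259765625), (28.466285705566406, 56.62273406982422), 64.4595718383789) white 118 [467.12567234 313.35331007 139.99300948]
  line [9.9834722e-01 5.7470519e-02 4.6712567e+02 3.1335330e+02] [[435.6, 305.5, 137.0], [484.6, 318.7, 142.4]]
 wire 65 [ 81. 137.] [388.5 201.4 131. ] [388.8 199.9 137.4]
 wire 61 [107. 137.] [388.6 227.2 130.8] [388.9 225.1 137. ]
 wire 57 [133. 137.] [388.7 253.1 131.2] [389.9 252.3 136.8]
 wire 56 [100. 239.] [497.9 200.6 130.4] [497.6 199.3 137.3]
 wire 53 [124. 239.] [497.8 226.7 130.7] [496.5 226.3 137.3]
 wire 49 [148. 239.] [498.  252.6 130.4] [499.  251.3 136.7]
```

```bash
cat > e.py <<'E'
from h import *
ex=np.array([.987,-.158]);ey=np.array([.158,.987])
for n in("scene0","top0","w0","w1"):
    f=np.load(n+".npz");im=f["im"].astype(int);W=f["W"] if "W" in f else cloud(im,f["d"],n[:-1]);sat=im.max(2)-im.min(2)
    S=W[(f["d"]>0)&(sat<45)];S=S[(abs(S[:,2]-120)<52)&(abs(S[:,0]-502)<80)&(abs(S[:,1]-468)<32)]
    D=S[:,:2]-[502,468];a=D@ex;b=D@ey
    print(n,"a range",np.percentile(a,[.5,99.5]).round(1))
    for z in(166,162,158,154,150,147,144,140,130,110):
        m=(abs(S[:,2]-z)<2)&(abs(a)<12)
        if m.sum()>2:print("  z",z,m.sum(),np.percentile(b[m],[5,50,95]).round(1),"slope",np.polyfit(a[m],b[m],1)[0].round(2))
E
python3 e.py
```

```text
scene0 a range [-69.8  73.4]
  z 166 14 [-2.4 -1.3 -0. ] slope 0.01
  z 162 14 [-1.5 -0.2  0.9] slope 0.04
  z 158 19 [-1.   1.2  2.7] slope 0.02
  z 154 14 [0.8 2.8 4.6] slope -0.01
  z 150 14 [1.9 3.2 4.8] slope 0.08
  z 147 17 [2.8 4.7 6.7] slope 0.08
  z 144 14 [4.3 5.6 7. ] slope 0.1
  z 140 26 [ 5.1  7.7 12. ] slope 0.06
  z 130 4 [12.9 13.3 14.1] slope -0.03
  z 110 11 [ 8.5  9.9 11.4] slope 0.0
top0 a range [-71.1  73.2]
  z 166 20 [-3.9 -2.8 -1. ] slope -0.02
  z 162 6 [-2.6  0.   0.6] slope 0.15
  z 158 4 [0.9 1.3 1.5] slope 0.01
  z 154 8 [2.1 3.  3.7] slope 0.02
  z 150 5 [3.6 4.4 4.9] slope 0.04
  z 147 4 [4.6 5.  5.6] slope 0.05
  z 144 6 [5.8 6.4 7.2] slope -0.0
  z 140 22 [ 6.2  9.8 12.1] slope 0.15
w0 a range [-71.   11.1]
  z 166 27 [-5.8 -4.9 -3.3] slope 0.04
  z 162 9 [-5.7 -5.3 -4.8] slope 0.09
  z 158 11 [-4.8 -4.2 -3.7] slope 0.1
  z 154 10 [-3.9 -3.4 -2.8] slope 0.06
  z 150 10 [-2.9 -2.3 -1.7] slope 0.06
  z 147 5 [-2.1 -1.5 -1. ] slope 0.1
  z 144 7 [-0.5  0.   0.3] slope 0.06
  z 140 6 [0.6 1.3 1.9] slope 0.1
  z 130 20 [3.7 4.3 4.8] slope 0.03
  z 110 22 [4.  4.6 5. ] slope 0.02
w1 a range [-70.7  71.4]
  z 166 79 [-6.8 -5.4 -3.7] slope 0.0
  z 162 19 [-6.8 -2.7 -2.1] slope 0.03
  z 158 11 [-1.8 -1.4 -1. ] slope 0.01
  z 154 14 [-0.7 -0.1  0.5] slope 0.02
  z 150 11 [0.5 1.2 1.6] slope 0.02
  z 147 14 [1.5 2.3 2.8] slope 0.03
  z 144 16 [2.5 3.1 3.8] slope 0.02
  z 140 65 [4.2 7.  9.2] slope 0.07
```

```bash
cat >> h.py <<'E'
def rot(yaw,t):
    ex=np.array([np.cos(yaw),-np.sin(yaw),0]);ey=np.array([np.sin(yaw),np.cos(yaw),0]);k=np.array([0,0,1.])
    z=np.sin(t)*ey-np.cos(t)*k;y=np.cos(t)*ey+np.sin(t)*k
    return np.column_stack([-ex,y,z]),ey
def st(*k):
    s=sensors.read_state();print({a:np.round(s[a],2).tolist() for a in("t","eef_pos","force","grip_width","grasp_force")})
E
cat > f.py <<'E'
from h import *
R,ey=rot(.158,.27)
P=np.array([502,468,143])+2*ey; T=P-25*R[:,2]
ctrl.gripper_to(42); ctrl.move_ptp(T+[0,0,70],R); print(sensors.read_state()["q"])
print(ctrl.move_l(T,vel=100,threshold=8)); st()
ctrl.gripper_to(0,40); st()
ctrl.move_l(T+[0,0,80],vel=80); st()
for n in("scene","wrist"):
    s=sensors.read_state();im,d=optics.grab_frame(n);W=cloud(im,d,n);np.savez(n+"1.npz",im=im,d=d,W=W);cv2.imwrite(f"pics/{n}1.png",im[:,:,::-1])
a=cv2.imread("pics/scene1.png")[80:260,180:400];a=cv2.resize(a,None,fx=1.75,fy=1.75);b=cv2.resize(cv2.imread("pics/wrist1.png"),(400,250));
c=np.zeros((570,400,3),np.uint8);c[:315,:385]=a;c[320:570]=b;cv2.imwrite("pics/g1.png",c)
E
python3 f.py
```

```text
[ 0.53024549  0.33187437  1.44656693  0.22292731  1.19875183 -0.94671222]
False
{'t': 7.48, 'eef_pos': [501.77, 463.82, 168.0], 'force': [0.89, 1.04, -0.33], 'grip_width': 41.78, 'grasp_force': 0.0}
{'t': 7.89, 'eef_pos': [501.77, 463.32, 167.91], 'force': [0.2, -1.17, 2.6], 'grip_width': 4.34, 'grasp_force': 39.07}
{'t': 9.04, 'eef_pos': [500.8, 463.09, 246.06], 'force': [-0.67, -0.76, -1.45], 'grip_width': 4.05, 'grasp_force': 38.61}
```

View pics/g1.png

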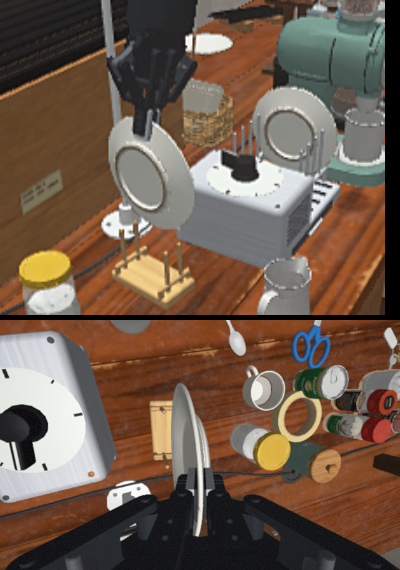

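The saucer is held by its rim and clears the stand, looking about upright. Next I'll measure its tilt and its offset in the hand.

```bash
cat > g.py <<'E'
from h import *
ctr=np.array([501,472,171.])
for n in("scene1","wrist1"):
    f=np.load(n+".npz");im=f["im"].astype(int);W=f["W"];sat=im.max(2)-im.min(2)
    m=(f["d"]>0)&(sat<40)&(im.max(2)>80)&(np.linalg.norm(W-ctr,axis=2)<85)&(abs((W-ctr)@np.array([.158,.987,0]))<35)&((W[...,2]<225)|(abs(W[...,0]-501)>18))
    if n=="wrist1": m&=W[...,2]<218
    l,st_=cv2.connectedComponentsWithStats(m.astype(np.uint8))[1:3];m=l==1+st_[1:,4].argmax()
    S=W[m];r=np.linalg.norm(S-ctr,axis=1)
    for it in range(2):
        # smallest circle in fitted plane
        c=S.mean(0);w=np.linalg.svd(S-c,full_matrices=False)[2];uv=(S-c)@w[:2].T.astype(float)
        (cu,cv_),rad=cv2.minEnclosingCircle(uv.astype(np.float32));C=c+cu*w[0]+cv_*w[1]
        nn=w[2]*np.sign(w[2][1]);rr=np.hypot(uv[:,0]-cu,uv[:,1]-cv_)
        E=S[rr>45];print(n,len(S),"axis",nn.round(3),"centre",C.round(1),"R",round(rad,1))
    # axis from the rim annulus: balanced by fitting plane + cone term
    A=np.c_[E[:,0]-C[0],E[:,2]-C[2],np.hypot((E[:,0]-C[0])/.987,E[:,2]-C[2]),np.ones(len(E))];x=np.linalg.lstsq(A,E[:,1],rcond=None)[0]
    v=np.array([-x[0],1,-x[1]]);print("  cone axis",(v/np.linalg.norm(v)).round(3),"slope",x[2].round(2),"apex y",x[3].round(1),len(E))
E
python3 g.py
```

```text
scene1 2077 axis [0.136 0.99  0.021] centre [504.5 474.6 169.7] R 76.0
scene1 2077 axis [0.136 0.99  0.021] centre [504.5 474.6 169.7] R 76.0
  cone axis [0.167 0.986 0.006] slope -0.39 apex y 494.8 1288
wrist1 4624 axis [ 0.097  0.994 -0.051] centre [498.3 470.8 166. ] R 73.9
wrist1 4624 axis [ 0.097  0.994 -0.051] centre [498.3 470.8 166. ] R 73.9
  cone axis [ 0.151  0.988 -0.016] slope -0.24 apex y 480.4 2511
```

```bash
cat > i.py <<'E'
from h import *
R,ey=rot(0,.27)
p=sensors.read_state()["eef_pos"]
ctrl.move_l([p[0]-10,p[1],318],vel=150); ctrl.move_l([443.4,211.4,318],R,vel=140); ctrl.hold(.3); st()
for n in("scene","wrist"):
    im,d=optics.grab_frame(n);W=cloud(im,d,n);np.savez(n+"2.npz",im=im,d=d,W=W);cv2.imwrite(f"pics/{n}2.png",im[:,:,::-1])
a=cv2.imread("pics/scene2.png")[60:240,240:420];a=cv2.resize(a,(400,400));b=cv2.imread("pics/wrist2.png")[0:400,120:520]
cv2.imwrite("pics/g2.png",np.hstack([a,b]))
E
python3 i.py
```

```text
{'t': 12.05, 'eef_pos': [443.35, 211.62, 317.92], 'force': [-0.53, -0.39, -1.99], 'grip_width': 4.18, 'grasp_force': 38.64}
```

View pics/g2.png

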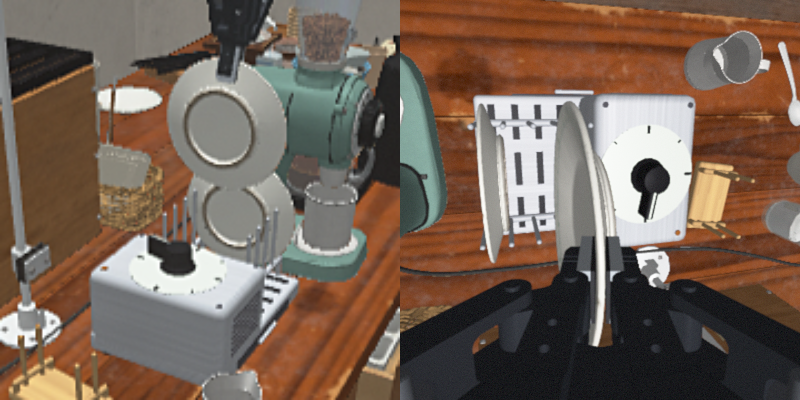

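The saucer hangs upright above the rack, between the housing and the seated saucer. Now I'll compare its rim with the wires in this same view.

```bash
cat > j.py <<'E'
from h import *
f=np.load("wrist2.npz");im=f["im"].astype(int);W=f["W"];ok=f["d"]>0;sat=im.max(2)-im.min(2)
x,y,z=np.moveaxis(W,2,0)
m=ok&(x>340)&(x<540)&(y>170)&(y<253)&(z>118)&(z<143)&(sat<30)
l,s_,c=cv2.connectedComponentsWithStats(m.astype(np.uint8))[1:]
for k in range(1,len(s_)):
    if s_[k,4]>4:
        P=W[l==k];print("wire",s_[k,4],c[k].round(),P.mean(0).round(1),np.ptp(P,axis=0).round(1))
for n in("wrist2","scene2"):
    f=np.load(n+".npz");im=f["im"].astype(int);W=f["W"];ok=f["d"]>0;sat=im.max(2)-im.min(2);x,y,z=np.moveaxis(W,2,0)
    S=W[ok&(sat<40)&(im.max(2)>80)&(x>365)&(x<522)&(abs(y-214)<28)&(z>165)&(z<318)&((z<285)|(abs(x-443)>22))]
    r=np.hypot(S[:,0]-443.4,S[:,2]-243)
    print(n,len(S),"x",np.percentile(S[:,0],[.5,99.5]),"z",S[:,2].min())
    for a in(180,210,240,270,300,330,0):
        t=np.deg2rad(a);dd=np.abs(np.angle(np.exp(1j*(np.arctan2(S[:,2]-243,S[:,0]-443.4)-t))))<.12
        print(a,[ (lo,int((q:=dd&(r>=lo)&(r<lo+7)).sum()),np.percentile(S[q,1],[5,50,95]).round(1).tolist()) for lo in(54,61,68,74) if (dd&(r>=lo)&(r<lo+7)).sum()>2])
E
python3 j.py
```

```text
wire 34 [222. 126.] [388.7 174.5 133.9] [ 4.7  4.3 17.2]
wire 33 [252. 126.] [388.6 200.1 133.9] [ 4.2  4.8 15.5]
wire 31 [308. 125.] [388.9 251.1 131.8] [ 5.1  3.1 15.9]
wire 82 [220. 145.] [404.6 172.  133.7] [16.2  3.8 24.6]
wire 22 [227. 228.] [481.4 172.1 136.2] [12.3  3.5 21.6]
wire 43 [258. 239.] [497.6 200.2 129.8] [ 5.   4.2 18.5]
wire 49 [231. 241.] [497.4 174.5 129.8] [ 4.2  4.  18.3]
wrist2 6422 x [372.32322892 490.82491871] z 167.81141743568662
180 [(54, 42, [214.0, 214.7, 215.6]), (61, 48, [212.3, 213.2, 213.9]), (68, 45, [211.8, 212.0, 213.0])]
210 [(54, 53, [214.6, 215.4, 216.3]), (61, 61, [212.9, 213.7, 214.5]), (68, 35, [212.3, 212.5, 213.0])]
240 [(54, 58, [214.8, 215.7, 216.7]), (61, 57, [213.4, 214.0, 214.8]), (68, 41, [212.4, 212.8, 213.4])]
270 [(54, 67, [214.6, 215.5, 216.9]), (61, 61, [212.8, 213.8, 214.5]), (68, 40, [212.0, 212.4, 213.0]), (74, 3, [212.1, 212.2, 212.4])]
300 [(54, 68, [214.1, 215.1, 216.4]), (61, 62, [212.5, 213.3, 214.1]), (68, 43, [211.3, 211.7, 212.4])]
330 []
0 []
scene2 2140 x [373.97624794 516.32147837] z 167.53088678978463
180 [(54, 16, [219.3, 221.2, 223.2]), (61, 18, [217.3, 219.0, 221.0]), (68, 12, [215.2, 216.5, 218.5])]
210 [(54, 16, [218.4, 222.0, 224.6]), (61, 16, [216.5, 219.7, 222.3]), (68, 12, [215.0, 217.5, 218.5])]
240 [(54, 12, [219.5, 221.1, 224.0]), (61, 15, [218.6, 219.7, 221.3]), (68, 15, [215.9, 217.5, 219.0])]
270 [(54, 11, [220.4, 222.5, 224.2]), (61, 13, [216.6, 219.6, 222.7]), (68, 13, [215.9, 217.2, 219.2]), (74, 4, [217.0, 217.1, 218.0])]
300 [(54, 10, [220.6, 221.6, 223.2]), (61, 11, [218.4, 219.7, 221.7]), (68, 11, [215.7, 217.1, 219.3]), (74, 5, [215.3, 216.8, 217.1])]
330 [(54, 10, [220.2, 221.5, 223.8]), (61, 9, [217.0, 219.9, 220.4]), (68, 10, [215.7, 217.4, 219.8]), (74, 4, [213.8, 215.9, 216.5])]
0 [(54, 11, [220.2, 221.8, 222.3]), (61, 11, [218.2, 219.3, 220.5]), (68, 14, [214.5, 216.5, 218.6]), (74, 5, [213.8, 215.6, 217.9])]
```

```bash
cat > k.py <<'E'
from h import *
ctrl.move_l([443.4,208.9,318],vel=60)
hit=ctrl.move_l([443.4,208.9,200],vel=80,threshold=7);print(hit);st()
if not hit:
    print(ctrl.move_l([443.4,208.9,180],vel=20,threshold=5));st()
im,d=optics.grab_frame("wrist");W=cloud(im,d,"wrist");np.savez("wrist3.npz",im=im,d=d,W=W)
b=im[0:400,120:520,::-1];im,d=optics.grab_frame("scene");np.savez("scene3.npz",im=im,d=d,W=cloud(im,d,"scene"))
cv2.imwrite("pics/g3.png",np.hstack([cv2.resize(im[90:240,270:420,::-1],(400,400)),b]))
E
python3 k.py
```

```text
False
{'t': 14.02, 'eef_pos': [443.9, 208.98, 200.67], 'force': [-0.04, 0.45, -1.24], 'grip_width': 4.23, 'grasp_force': 38.63}
True
{'t': 14.73, 'eef_pos': [442.91, 209.15, 185.6], 'force': [-0.37, 0.2, 2.7], 'grip_width': 3.8, 'grasp_force': 39.76}
```

View pics/g3.png

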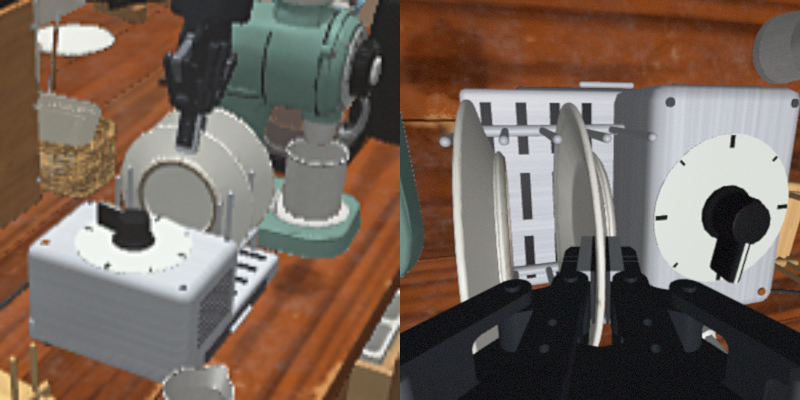

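Contact came at TCP z = 185.6 mm; 187 was expected. The saucer is between the wires and on the rails, so I'll release it, back off along the tool axis and check.

```bash
cat > l.py <<'E'
from h import *
R=np.array(sensors.read_state()["eef_rot"]);p=np.array(sensors.read_state()["eef_pos"])
ctrl.gripper_to(24);st();ctrl.move_l(p-70*R[:,2],vel=80);st()
R1,_=rot(0,0);ctrl.move_ptp([470,300,235],R1);ctrl.hold(.2);st()
s=sensors.read_state();print(np.round(s["q"],2))
for n in("scene","wrist","top"):
    im,d=optics.grab_frame(n);W=cloud(im,d,n);np.savez(n+"4.npz",im=im,d=d,W=W);cv2.imwrite(f"pics/{n}4.png",im[:,:,::-1])
    sat=im.max(2).astype(int)-im.min(2);x,y,z=np.moveaxis(W,2,0)
    S=W[(d>0)&(sat<40)&(im.max(2)>80)&(x>360)&(x<525)&(abs(y-212)<24)&(z>140)&(z<200)]
    if len(S)>20:
        print(n,len(S),np.percentile(S,[1,99],axis=0).round(1).tolist())
        for zz in(145,155,165,175,183):
            q=abs(S[:,2]-zz)<4
            if q.sum()>3:print("  ",zz,np.percentile(S[q],[3,50,97],axis=0)[:,:2].round(1).tolist())
a=cv2.imread("pics/scene4.png")[90:240,270:420];cv2.imwrite("pics/g4.png",np.hstack([cv2.resize(a,(400,400)),cv2.imread("pics/wrist4.png")[:,60:460]]))
E
python3 l.py
```

```text
{'t': 15.16, 'eef_pos': [441.77, 208.79, 184.42], 'force': [0.92, 1.18, 0.63], 'grip_width': 23.89, 'grasp_force': 0.09}
{'t': 16.19, 'eef_pos': [442.48, 190.39, 252.4], 'force': [0.31, 0.57, 0.36], 'grip_width': 24.18, 'grasp_force': 0.0}
{'t': 16.92, 'eef_pos': [470.03, 298.64, 234.86], 'force': [-0.69, -0.53, 1.4], 'grip_width': 24.33, 'grasp_force': 0.0}
[ 0.41  0.19  1.61 -0.    1.34 -1.16]
scene 502 [[383.3, 222.6, 140.6], [507.0, 235.7, 182.2]]
   145 [[383.3, 222.6], [419.1, 229.0], [507.1, 235.2]]
   155 [[388.3, 224.5], [436.3, 230.5], [500.0, 235.2]]
   165 [[399.6, 225.6], [442.1, 230.0], [489.8, 233.3]]
   175 [[411.0, 227.5], [442.0, 230.1], [475.5, 233.1]]
   183 [[425.3, 226.7], [444.5, 229.9], [464.5, 232.1]]
wrist 5905 [[382.2, 221.5, 140.8], [500.1, 235.8, 183.7]]
   145 [[380.1, 221.0], [417.1, 229.3], [502.3, 235.7]]
   155 [[387.2, 222.6], [436.6, 230.6], [495.6, 235.6]]
   165 [[394.4, 223.3], [435.3, 228.9], [491.4, 231.1]]
   175 [[406.2, 224.3], [438.3, 228.2], [480.6, 229.8]]
   183 [[420.4, 225.3], [442.3, 227.4], [466.6, 228.8]]
top 169 [[378.8, 221.2, 140.6], [438.4, 235.8, 175.7]]
   145 [[378.6, 221.0], [405.7, 229.8], [422.0, 235.3]]
   155 [[384.8, 222.9], [414.7, 230.7], [438.9, 235.8]]
   165 [[394.2, 224.4], [409.0, 228.0], [423.6, 231.0]]
   175 [[403.1, 225.6], [408.3, 227.5], [416.3, 229.3]]
```

View pics/g4.png

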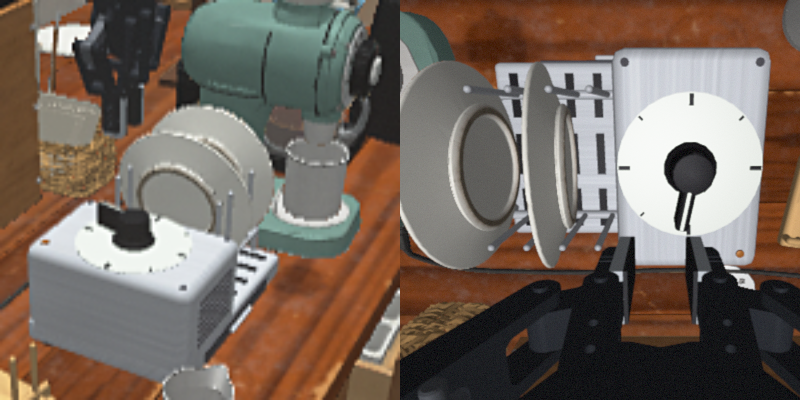

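The saucer stands in slot b at x ≈ 444 mm with its top at 184–187 mm. It leans slightly towards the timer, as allowed. The pointer is at about 0.15 rad, so I'll grip across the wing and wind.

```bash
cat >> h.py <<'E'
AX=np.array([442.9,320.5])
def pose(th,z,flip=False,r=32):
    R,_=rot(th,0); R=R@np.diag([-1,-1,1.]) if flip else R
    return np.array([AX[0]+r*np.cos(th),AX[1]-r*np.sin(th),z]),R
def turn(a,b,flip,z=143):
    for th in np.linspace(a,b,int(np.ceil(abs(b-a)/.3))+1)[1:]:
        p,R=pose(th,z,flip);ctrl.move_l(p,R,vel=60);s=sensors.read_state()
        F=np.linalg.norm(s["force"]);print(round(th,2),round(s["t"],2),"F",round(F,1),"w",round(s["grip_width"],1),"g",round(s["grasp_force"],1))
        if F>45 or s["grip_width"]<5: raise SystemExit("abort")
E
cat > m.py <<'E'
from h import *
ctrl.gripper_to(38)
p,R=pose(.17,195);ctrl.move_ptp(p,R);p[2]=143
print(ctrl.move_l(p,vel=60,threshold=8));st()
ctrl.gripper_to(0,22);st()
turn(.17,3.25,False);st();print(np.round(sensors.read_state()["q"],2))
E
python3 m.py
```

```text
False
{'t': 18.68, 'eef_pos': [474.8, 315.28, 143.41], 'force': [-0.05, 1.07, 0.08], 'grip_width': 38.2, 'grasp_force': 0.0}
{'t': 19.03, 'eef_pos': [474.82, 315.58, 143.57], 'force': [0.42, 1.36, 1.89], 'grip_width': 9.57, 'grasp_force': 24.11}
0.45 19.47 F 5.5 w 9.5 g 24.7
0.73 19.9 F 6.5 w 9.6 g 25.0
1.01 20.33 F 7.8 w 9.3 g 25.0
1.29 20.77 F 9.2 w 9.6 g 24.8
1.57 21.2 F 10.3 w 9.8 g 24.4
1.85 21.63 F 13.0 w 9.6 g 23.9
2.13 22.07 F 14.8 w 9.3 g 23.2
2.41 22.5 F 14.3 w 9.1 g 22.8
2.69 22.93 F 13.9 w 9.6 g 22.8
2.97 23.37 F 13.6 w 9.6 g 22.8
3.25 23.8 F 11.8 w 9.5 g 23.0
{'t': 23.8, 'eef_pos': [415.12, 324.06, 143.51], 'force': [10.19, 1.99, -5.53], 'grip_width': 9.53, 'grasp_force': 22.98}
[ 0.5   0.22  1.77 -0.    1.14  2.18]
```

```bash
cat > n.py <<'E'
from h import *
ctrl.gripper_to(38);p,R=pose(3.25,143);s=sensors.read_state();e=np.array(s["eef_pos"]);ctrl.move_l([e[0],e[1],200],vel=120)
p,R=pose(3.25,200,True);ctrl.move_ptp(p,R);print(np.round(sensors.read_state()["q"],2))
im,d=optics.grab_frame("top");cv2.imwrite("pics/top5.png",im[:,:,::-1])
p[2]=143;print(ctrl.move_l(p,vel=60,threshold=8));st()
ctrl.gripper_to(0,22);st()
turn(3.25,4.87,True);ctrl.hold(.2);st();print(np.round(sensors.read_state()["q"],2))
im,d=optics.grab_frame("top");cv2.imwrite("pics/top6.png",im[:,:,::-1])
cv2.imwrite("pics/g6.png",np.hstack([cv2.resize(cv2.imread(f"pics/top{i}.png")[140:250,310:460],(390,286)) for i in(5,6)]))
E
python3 n.py
```

```text
[ 0.5   0.15  1.73  0.    1.26 -0.96]
False
{'t': 28.61, 'eef_pos': [411.48, 324.17, 143.47], 'force': [0.5, 0.48, -0.18], 'grip_width': 38.15, 'grasp_force': 0.0}
{'t': 28.97, 'eef_pos': [411.36, 324.39, 143.53], 'force': [0.71, 1.0, 2.02], 'grip_width': 9.08, 'grasp_force': 27.29}
3.52 29.38 F 4.1 w 9.7 g 27.3
3.79 29.8 F 5.5 w 9.5 g 27.2
4.06 30.22 F 7.0 w 9.2 g 27.1
4.33 30.63 F 8.8 w 9.7 g 27.0
4.6 31.05 F 9.0 w 9.5 g 26.8
4.87 31.47 F 9.9 w 9.6 g 26.7
{'t': 31.67, 'eef_pos': [450.31, 354.31, 143.83], 'force': [5.86, 8.85, -3.26], 'grip_width': 9.22, 'grasp_force': 26.66}
[0.51 0.31 1.66 0.   1.16 0.67]
```

View pics/g6.png

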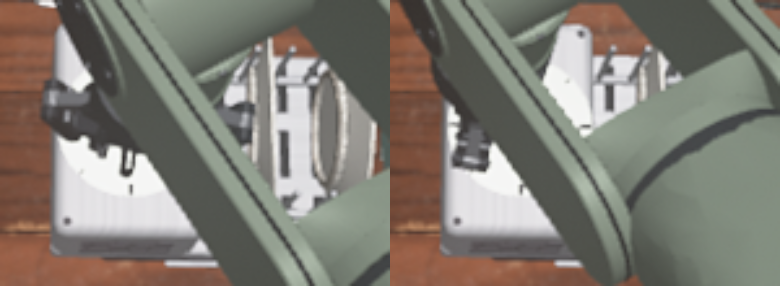

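```bash
cat > o.py <<'E'
from h import *
def yaw():
    R=np.array(sensors.read_state()["eef_rot"]);e=np.array(sensors.read_state()["eef_pos"])-np.r_[AX,0];print("tool th",np.arctan2(-R[1,0],R[0,0])%(2*np.pi),"pos th",np.arctan2(-e[1],e[0])%(2*np.pi),sensors.read_state()["wrist_torque"])
yaw();turn(4.87,4.95,True);ctrl.hold(.2);yaw()
turn(4.95,1.571,True);ctrl.hold(.2);yaw();st();print(np.round(sensors.read_state()["q"],2))
E
python3 o.py
```

```text
tool th 4.868949920890186 pos th 4.928361583296288 [ 1.33186284 -0.73832221  0.08253014]
4.95 31.97 F 10.9 w 9.7 g 26.6
tool th 4.948996361138641 pos th 5.006259981328868 [ 1.34717248 -0.82951871  0.04032108]
4.67 32.6 F 10.7 w 9.5 g 27.1
4.39 33.03 F 8.8 w 9.6 g 27.3
4.11 33.47 F 6.9 w 9.1 g 27.5
3.82 33.9 F 6.0 w 9.5 g 27.5
3.54 34.33 F 5.9 w 9.6 g 27.6
3.26 34.77 F 4.5 w 9.3 g 27.8
2.98 35.2 F 5.8 w 9.4 g 27.9
2.7 35.63 F 5.5 w 9.4 g 27.9
2.42 36.07 F 5.7 w 9.4 g 27.9
2.13 36.5 F 6.3 w 9.4 g 27.9
1.85 36.93 F 7.5 w 9.1 g 27.8
1.57 37.37 F 8.4 w 9.3 g 27.7
tool th 1.5763882123341164 pos th 1.5085821758908025 [-0.54639684 -0.64262143 -0.08706119]
{'t': 37.57, 'eef_pos': [444.99, 286.91, 143.6], 'force': [3.67, -4.51, 4.81], 'grip_width': 9.44, 'grasp_force': 27.65}
[ 0.41  0.23  1.76 -0.01  1.15 -2.72]
```

```bash
cat > q.py <<'E'
from h import *
ctrl.gripper_to(38);e=np.array(sensors.read_state()["eef_pos"]);ctrl.move_l([e[0],e[1],230],vel=100)
R1,_=rot(0,0);ctrl.move_ptp([400,310,330],R1);ctrl.hold(.3);st()
im,d=optics.grab_frame("wrist");W=cloud(im,d,"wrist");cv2.imwrite("pics/w7.png",im[:,:,::-1])
x,y,z=np.moveaxis(W,2,0)
m=(d>0)&(z>132)&(z<150)&(abs(y-315)<65)&(abs(x-443)<60);K=W[m];wl=K[im.max(2)[m]>150]
c=wl.mean(0)[:2]-AX;print("line",len(wl),wl.mean(0),"theta",np.arctan2(-c[1],c[0]),cv2.fitLine(wl[:,:2].astype(np.float32),2,0,.01,.01).ravel()[:2])
im2,d2=optics.grab_frame("scene")
cv2.imwrite("pics/g7.png",np.hstack([cv2.resize(im2[90:240,270:420,::-1],(390,390)),cv2.resize(im[90:300,130:400,::-1],(400,390))]))
E
python3 q.py
```

```text
{'t': 40.72, 'eef_pos': [400.0, 309.92, 329.75], 'force': [-0.35, 0.91, 0.56], 'grip_width': 37.84, 'grasp_force': 0.0}
line 148 [438.8291446  291.79522354 139.4525339 ] theta 1.711674921945621 [0.71482784 0.69930047]
```

View pics/g7.png

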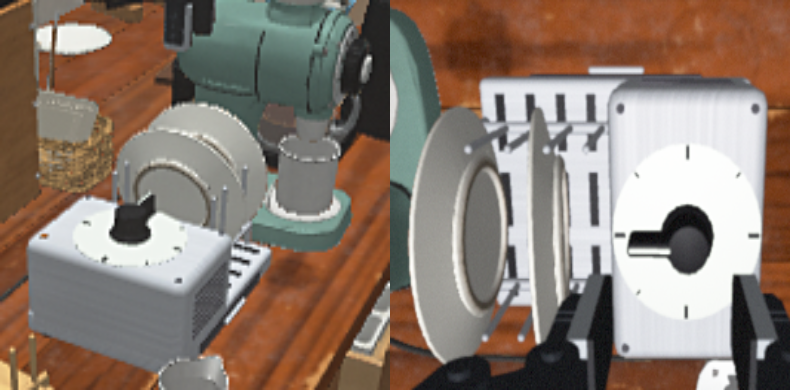

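The pointer line runs level along −y to the 10-minute mark, parallel to the line joining the left and right ticks. The saucer still stands in slot b, and the hand is clear.

```bash
python3 -c "
from plant import ctrl
print(ctrl.finish_job())"
```

```text
the job is handed in; nothing more can be done
None
```

The job is handed in, though the judge gave no verdict: by my last pictures the saucer stands on edge in slot b, and the timer was wound to about 4.95 rad and turned back to about 1.57 rad (10 minutes); I never went near the pitcher or cup.

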